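Bleed the air line and pull the lint cassette

TASK

The lint filter of the air-driven bench suction unit has to be looked over; the air main is already shut off. First bleed the trapped air: squeeze the red trigger of the bench air gun fully home, keep it squeezed for about two seconds, and let it spring right back. Then pinch the two orange side catches of the filter cassette fully together, lift the cassette straight up out of the unit and finish while still holding it by its pinched catches, level and still, about 10 cm clear above its opening, touching nothing but your fingers; leave the oil bottle, the pliers and the brass template where they are.

Things in the scene. Friction and masses are not known exactly. Their poses are not given: they have to be found in the camera images.
- suction_unit: Fixed green metal box with a flat dark steel top plate, 180 (x) x 150 (y) x 75 (z) mm; origin at the centre of its underside, on the bench; turned only about z. A black spigot with a green bell mouth, 70 mm wide, reaches 64 mm out of its +x end, small fittings 24 mm out of its -x end, all lower than the top plate. Nothing but the cassette stands above the plate.
- unit_mouth (a point): Centre of the unit's rectangular opening, at the top plate's upper face, 75 mm above the bench. The opening is 92 mm along the unit's x and 64 mm along its y; the plate is 5 mm thick and the barbs of the cassette's catches hook under its two long rims.
- cassette: Loose lint filter cassette, about 0.2 kg: white frame with pleated filter, 108 (x) x 62 (y) mm, 58 mm deep in the unit with 1 mm play; end flanges rest on the top plate. Origin at the centre of its underside, 17 mm above the bench when seated, axes as the unit's, z up. An orange catch stands on its +y and on its -y side; a grey rib between them is 22 mm wide (y), 80 mm high above the origin.
- pads_mid (a point): Point of the cassette midway between the two catches' finger pads, 82 mm above the cassette's origin. Each pad is 26 mm wide (x) and reaches from 17 mm below to 17 mm above this level, the lower end 7 mm over the top plate. Over their outer faces: 56 mm free (60 at the tops), 36 mm when fully pinched. Grip from straight above, closing along the cassette's y; the pinched pads carry it.
- catch_left (a joint): Orange catch on the cassette's +y side, hinged low in the cassette: 0 rad free (barb hooked under the rim by 3 mm), 0.13 rad pinched right in against its stop (barb clear of the rim). Its pad moves inwards by about 10 mm; the spring pushes back with about 1.5 N at first and 5 N at the stop.
- catch_right (a joint): Orange catch on the cassette's -y side; values and spring as for catch_left.
- air_gun: Fixed air gun clamped on its side on a dark steel plate. Origin on the bench below the middle of its blue grip; turned only about z. Grip: bar along the gun's x, x = -52 to 52 mm, 28 mm wide (y), 26 mm high, centre line 50 mm above the bench, 31 mm clear above the plate; saddles below both ends. Valve body and nozzle run along +y at its +x end, up to 110 mm out, under 66 mm high.
- squeeze_mid (a point): Fixed point of the air gun where grip and trigger are squeezed together: midway between the grip's back face and the squeezed trigger's outer face, at x = -15, y = 7 mm in the gun's frame, 50 mm above the bench. Grip and trigger together measure 54 mm along y here when free, 42 mm squeezed home. Fingers come from straight above, closing along the gun's y.
- trigger (a joint): Red trigger on the grip's +y side: a lever 86 mm long, 8 mm thick, 16 mm high, 50 mm above the bench, hinged on an upright axis at x = 45, y = 24 mm in the gun's frame, running towards -x. 0 rad free, leaning away from the grip; 0.20 rad squeezed fully home, parallel to the grip. Sprung, returns by itself; squeezing at squeeze_mid takes 3 to 10 N.
- oil_bottle: Bystander: amber oil bottle with black cap, 44 mm diameter, 130 mm high, standing; origin at the centre of its underside.
- pliers: Bystander: black spring pliers lying flat, about 130 x 45 x 12 mm; origin under the rivet, jaws towards +x.
- sole_template: Bystander: flat brass sole template, about 185 x 80 x 4 mm; origin under its middle.
Things that resemble listed ones, but are neither listed nor needed, are in the scene too. Of the things like the cassette, leave any that is blue; of the rest the smaller one is meant. What is shaped like the air_gun but turquoise is not meant.

How it is judged (in metres and radians):
On the way, in this order (a step that is already met when the one before it is completed fails the run):
1. the trigger is squeezed home (over 0.16 rad) by the fingers and kept there for a second, the cassette still seated (value of joint trigger above 0.16 rad and contact force between the fingers and air_gun above 1 N and z of cassette in the frame of unit_mouth below -0.053 m), for 1 s.
2. the trigger has sprung back (below 0.03 rad), the fingers off the gun (value of joint trigger below 0.03 rad and contact force between the fingers and air_gun below 0.1 N), for 0.1 s.
3. both catches are pinched in (over 0.10 rad) by the fingers while the cassette is still in the unit (value of joint each of catch_left, catch_right above 0.1 rad and contact force between the fingers and cassette above 2 N and z of cassette in the frame of unit_mouth below -0.048 m), for 0.1 s.
At the end, for the whole second after the job is handed in: Cassette held by both pinched catches (over 0.10 rad), underside 60-150 mm above the opening, within 50 mm sideways, tilt under 0.2 rad, still, touching neither unit nor gun; trigger back (under 0.03 rad); bottle upright, bystanders within 20 mm of where they were (z of cassette in the frame of unit_mouth between 0.06 and 0.15 m and horizontal distance between cassette and unit_mouth below 0.05 m and angle between each of cassette, oil_bottle's own z axis and vertical below 0.2 rad and linear speed of cassette below 0.03 m/s and value of joint each of catch_left, catch_right above 0.1 rad and contact force between the fingers and cassette above 2 N and contact force between cassette and suction_unit below 0.1 N and contact force between cassette and air_gun below 0.1 N and value of joint trigger below 0.03 rad and distance of each of oil_bottle, pliers, sole_template from where it was at the start of the episode below 0.02 m); the arm keeps its last pose, push and grip.
It fails at once if a bystander is pushed more than 20 mm or the bottle is tipped (distance of any of oil_bottle, pliers, sole_template from where it was at the start of the episode above 0.02 m or angle between oil_bottle's own z axis and vertical above 0.3 rad).
It also fails if it takes over 58 s, if anything falls off the work surface, if the arm or the gripper's body presses on something with over 40 N, if the wrist force passes 120 N, or if a joint passes its speed limit or range.

ROBOT

A 6-joint arm with a two-finger parallel gripper is mounted at the origin on the work surface. World frame = base frame: x ahead of the robot, y to its left, z up, the work surface at z = 0. Lengths are in m, angles in degrees, forces in N, time in s.
With the tool pointing down it reaches from about 0.375 to 0.75 m from the base axis. Payload 9 kg.
Tool frame: the origin (TCP) lies where the fingers leave the gripper's body, on its centre line; the fingertips stand 73 mm ahead of it and the grasp point (between the pads) lies 54 mm ahead of it (robot.tip_reach is the distance from the TCP to the fingertips, in m); z points along the fingers, y is the line along which they close (so a half turn about z gives the same grasp; the last joint's range is limited). The gripper opens to 85 mm and grips with 20 to 120 N. Pads are 22 mm wide; open, the fingers measure 114 mm over their backs; the gripper's body (76 mm by 85 mm) begins 54 mm behind the grasp point. The pads swing forward as they close: fully open they stand 13 mm farther back than shut.
Start: joints at [59.834, 5.964, 5.575, 89.605, 0, 77.527], TCP at [0.182, 0.572, 0.304] pointing down, gripper open.
Joint ranges: [-171.21, 171.21], [-48.23, 106.86], [-62.78, 66.21], [-105.2, 120.99], [-86.42, 89.51], [-180, 180]. Speed limits (degrees/s): [127.2, 127.2, 147.25, 180, 180, 180].

INTERFACE

Orientations are given as [roll, pitch, yaw] about the fixed x, y, z axes, in that order (R = Rz(yaw) Ry(pitch) Rx(roll)).
In Python, from plant import robot gives the robot as it stands. Calls block until the motion is done:
- robot.move_pose(position, orientation): joint-space move of the TCP to a pose.
- robot.line_to(position, vel=0.15, rotation=None, guard=None): straight line of the TCP; rotation=None keeps the orientation; vel is the mean speed in m/s. With guard (N) it stops when the force on the tool has changed by that much, and returns True; else False.
- robot.goto_joints(angles): joint-space move.
- robot.set_gripper(opening): finger opening in m; the grip force is fixed at half the most; returns when the fingers have stopped.
- robot.pause(seconds).
- robot.ik(position, orientation): joint angles nearest the present ones, or None.
- robot.observe(): the state.
- robot.grab_frame(name): name is "side" or "top"; returns the picture (480x640x3 uint8, blue, green, red); there is no depth.
- robot.get_calibration(name): a dict with "vertical_fov" (degrees; the focal length in pixels is half the picture's height over the tangent of half this angle, whatever the lens; pixels are square), "cx", "cy" (the principal point, pixels), "rvec" (rotation vector, rad) and "tvec" (3), from world to camera coordinates, as OpenCV has them. Camera axes: x right, y down, z forward; pixel columns grow to the right and rows downward; lengths in m; the calibration is good to about 2 mm. A picture is of the moment at which its call begins. get_calibration takes no time and is no camera call.
A pose or a line that the arm cannot do raises robot.IKError and nothing moves.
- robot.job_done(): hands the job in; it is judged then, once.
The state is a dict: "time": time; "q": joint angles; "qvel": joint speeds; "joint_torque": joint torques, N m; "tool_pos": TCP position; "tcp_rot": TCP orientation; "ft_force": force on the tool from outside, world axes, zero at the start; "torque": the same for the moment, N m; "gripper_width": finger opening in m; "gripper_force": force on a finger pad.
Only numpy, scipy, OpenCV 4.12 (cv2) and the standard library are available. Lean on these libraries where they do the work, as an engineer would, in place of code of your own. Each camera call takes 0.05 s, during which the arm holds its last target. There are 200 camera calls.

## Working session

There is one attempt and no reset: what is moved stays moved. The work goes in short steps, each a Python script; the robot and the scene stay as the last script left them, time stands still between calls to the robot, and variables do not carry over. Pictures are saved under pics/ and viewed, at most 10 in all, crops included, and the job is handed in when it is done.

```bash
mkdir -p pics; python3 - <<'E'
from plant import robot
import cv2
for n in("side","top"):
    cv2.imwrite(f"pics/{n}0.png",robot.grab_frame(n)); print(n,robot.get_calibration(n))
o=robot.observe();print(o["time"],o["tool_pos"],o["tcp_rot"],o["gripper_width"])
E
```

```text
side {'vertical_fov': 46.790771907422844, 'cx': 315.42502559779314, 'cy': 248.1493967522659, 'rvec': array([ 2.18100277, -0.47844145,  0.22768567]), 'tvec': array([-0.55479438,  0.13572114,  1.27240806])}
top {'vertical_fov': 51.92413142033769, 'cx': 319.7842178004123, 'cy': 230.66653920848347, 'rvec': array([ 2.15279741, -2.14354316,  0.16445155]), 'tvec': array([-0.12251347,  0.52438854,  1.32886962])}
0.1 [0.18224765 0.57145132 0.30323588] [-1.79937917e+02 -1.48855611e-02  1.62304962e+02] 0.08532047850867579
```

View pics/top0.png

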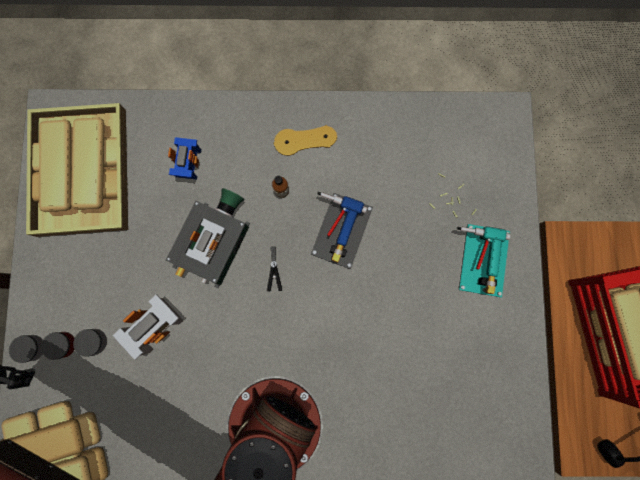

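View pics/side0.png

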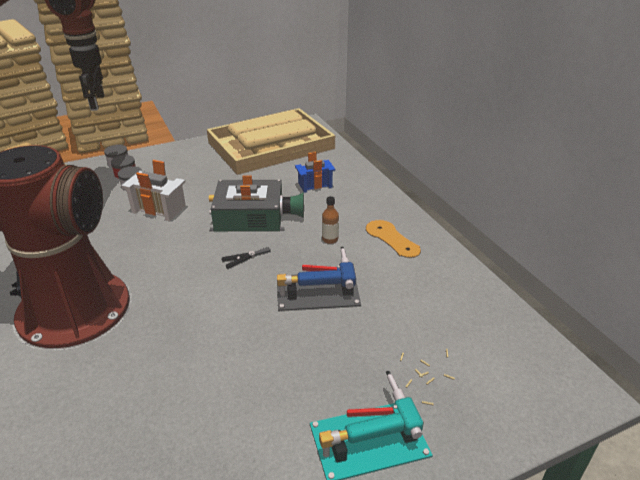

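Top view: the unit with its cassette is at about (207,241), the blue gun on its dark plate at (345,228), bottle at (280,186), pliers at (274,268) and template at (305,140). The bigger white and the blue cassettes stand outside, and the turquoise gun is at (487,260). Next I'll zoom in and measure.

```bash
cat > h.py <<'E'
import cv2, numpy as np
from plant import robot
def cam(n):
    c=robot.get_calibration(n); f=240/np.tan(np.radians(c["vertical_fov"]/2))
    K=np.array([[f,0,c["cx"]],[0,f,c["cy"]],[0,0,1]]); R=cv2.Rodrigues(c["rvec"])[0]
    return K,R,np.array(c["tvec"])
def ray(n,u,v,z):
    K,R,t=cam(n); d=R.T@np.linalg.solve(K,[u,v,1]); o=-R.T@t
    return o+d*(z-o[2])/d[2]
def proj(n,p):
    K,R,t=cam(n); return cv2.projectPoints(np.float64([p]),cv2.Rodrigues(R)[0],t,K,None)[0].ravel()
E
python3 - <<'E'
from h import *
im=cv2.imread("pics/top0.png"); hsv=cv2.cvtColor(im,cv2.COLOR_BGR2HSV)
def blobs(mask,x0,x1,y0,y1,z,name,amin=15,n="top"):
    m=np.zeros_like(mask); m[y0:y1,x0:x1]=mask[y0:y1,x0:x1]
    k,l,s,c=cv2.connectedComponentsWithStats(m)
    for i in range(1,k):
        if s[i,4]<amin: continue
        ys,xs=np.nonzero(l==i); P=np.array([ray(n,x,y,z)[:2] for x,y in zip(xs,ys)])
        r=cv2.minAreaRect((P*1000).astype(np.float32)); 
        w=np.linalg.eigh(np.cov(P.T))[1][:,1]
        print(name,s[i,4],c[i].round(1),"mean",P.mean(0).round(4),"rect",np.round(r[0],1),np.round(r[1],1),round(r[2],1),"pca",round(np.degrees(np.arctan2(w[1],w[0])),1))
R=lambda a,b:cv2.inRange(hsv,a,b)
blobs(R((105,120,40),(125,255,255)),310,375,180,270,.063,"grip")
blobs(R((0,180,90),(5,255,255))|R((172,180,90),(180,255,255)),310,375,180,270,.058,"trig")
blobs(R((0,0,140),(180,40,255)),180,240,210,270,.078,"frame")
blobs(R((6,150,90),(16,255,255)),180,240,215,265,.116,"pads",5)
blobs(R((0,0,30),(180,60,75)),160,252,195,290,.075,"plate",300)
blobs(R((0,0,30),(180,60,75)),305,380,190,275,.006,"gunplate",200)
print(ray("top",275,410,.1))
a=cv2.resize(im[195:290,160:255],None,fx=4,fy=4,interpolation=2);b=cv2.resize(im[180:275,300:395],None,fx=4,fy=4,interpolation=2)
cv2.imwrite("pics/c1.png",np.hstack([a,b]))
E
```

```text
grip 590 [348.7 218. ] mean [ 0.557  -0.1993] rect [ 547.6 -192.6] [ 58.2 129.9] 71.5 pca 165.0
trig 77 [335.8 222.5] mean [ 0.5449 -0.1639] rect [ 544.3 -163.6] [ 7.6 80. ] 58.4 pca 148.6
frame 16 [222.5 211.6] mean [0.5701 0.1435] rect [570.  142.9] [26.9  3.6] 63.6 pca 65.4
frame 488 [204.6 241.1] mean [0.4896 0.1887] rect [490.  188.8] [ 61.1 108. ] 65.6 pca 155.5
pads 23 [192.5 234.9] mean [0.5007 0.2123] rect [500.8 212.8] [ 5.9 24.3] 65.7 pca 155.0
pads 40 [213.1 244.9] mean [0.4748 0.1577] rect [475.7 157.5] [12.7 23.7] 70.1 pca 164.8
plate 1132 [198.7 250.3] mean [0.4652 0.2044] rect [478.4 183.9] [161.8 203.9] 65.8 pca 66.6
[ 0.05977973 -0.0090806   0.1       ]
```

View pics/c1.png

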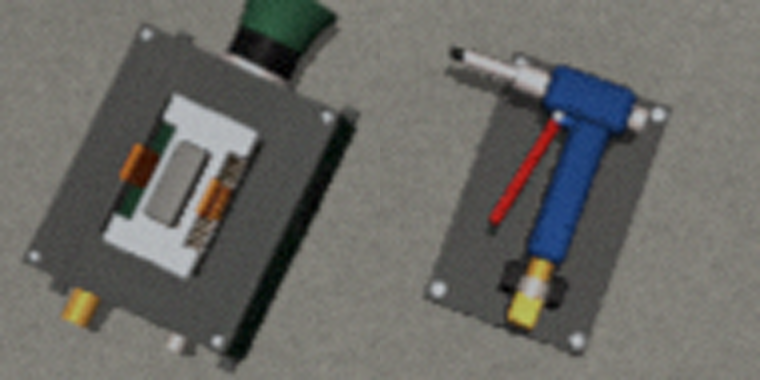

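The crop shows the unit with yaw about -24.5° (plate screws symmetric around the frame) and the gun with yaw about -20°. I'll refine the gun from the grip bar and screws, and check both against the side view.

```bash
python3 - <<'E'
from h import *
im=cv2.imread("pics/top0.png"); hsv=cv2.cvtColor(im,cv2.COLOR_BGR2HSV)
S=np.array([ray("top",160+u/4,195+v/4,.076)[:2] for u,v in[(147,34),(327,117),(33,256),(217,341)]])
print("unit",S.mean(0)); d=S[0]-S[2]+S[1]-S[3]; print(np.degrees(np.arctan2(d[1],d[0])))
G=np.array([ray("top",300+u/4,180+v/4,.008)[:2] for u,v in[(142,65),(278,115),(57,288),(197,341)]])
d=G[0]-G[2]+G[1]-G[3]; print("gunplate",G.mean(0),np.degrees(np.arctan2(d[1],d[0])))
m=cv2.inRange(hsv,(105,120,40),(125,255,255)); 
ys,xs=np.nonzero(m[213:245,320:375]); P=np.array([ray("top",x+320,y+213,.058)[:2] for x,y in zip(xs,ys)])
l=cv2.fitLine((P*1000).astype(np.float32),2,0,.01,.01).ravel();yaw=np.arctan2(l[1],l[0]); 
if l[0]<0: yaw+=np.pi
print("grip line",l,np.degrees(yaw), "end pts",P[P[:,0]<P[:,0].min()+.006].mean(0))
def T(o,yaw,p): c,s=np.cos(np.radians(yaw)),np.sin(np.radians(yaw)); return [o[0]+c*p[0]-s*p[1],o[1]+s*p[0]+c*p[1],p[2]]
vis={}
for n in("top","side"):
    A=cv2.imread(f"pics/{n}0.png")
    A=cv2.resize(A,None,fx=4,fy=4,interpolation=2)
    def dot(p,c):
        u=proj(n,p)*4+1.5; cv2.circle(A,tuple(int(i) for i in u),3,c,-1); return u/4
    U=([.490,.1888],-24.4); g=([.5305,-.1931],-20.0)
    for x in(-.09,.09):
        for y in(-.075,.075): dot(T(*U,(x,y,.075)),(0,255,255))
    for y in(-.03,.03):
        for x in (-.013,.013): dot(T(*U,(x,y,.116)),(255,0,255))
    for x in(-.052,.03):
        for y in(-.014,.014): dot(T(*g,(x,y,.063)),(0,255,255))
    dot(T(*g,(.045,.024,.058)),(0,255,0)); dot(T(*g,(.045-.084,.024+.017,.058)),(0,255,0))
    c=[dot(T(*U,(0,0,.08)),(255,255,0)),dot(T(*g,(0,0,.063)),(255,255,0))]
    vis[n]=np.hstack([A[int(4*v)-190:int(4*v)+190,int(4*u)-190:int(4*u)+190] for u,v in c])
cv2.imwrite("pics/d_top.png",vis["top"]);cv2.imwrite("pics/d_side.png",vis["side"])
E
```

```text
unit [0.48859019 0.18735356]
-24.65849382251648
gunplate [ 0.53079692 -0.18403963] -20.204842475684632
grip line [ 9.2911494e-01 -3.6979106e-01  5.2974939e+02 -1.9306198e+02] -21.702732 end pts [ 0.48907513 -0.18038837]
```

View pics/d_top.png

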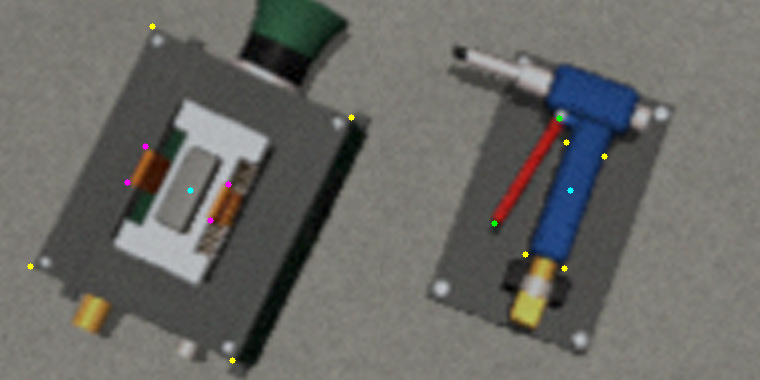

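View pics/d_side.png

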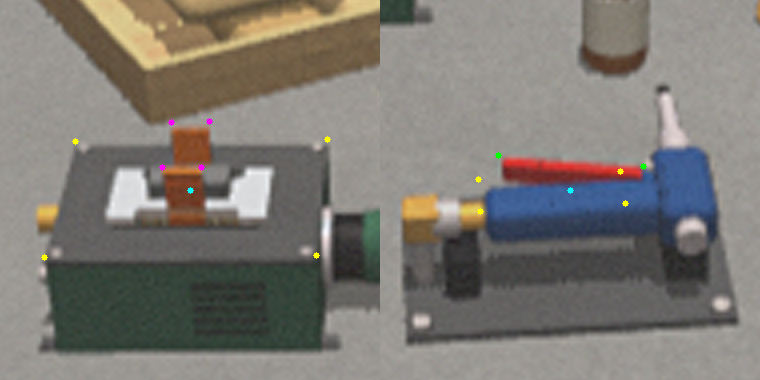

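Side check: my estimates sit about 1 px off toward -y, for both unit and gun. Corrected: unit (0.488, 0.1865), yaw -24.5°; gun (0.532, -0.195), yaw -20.3°. Moving to the gun.

```bash
python3 - <<'E'
from h import *
def s(t):
    o=robot.observe();print(t,round(o["time"],2),o["tool_pos"].round(4),"w",round(o["gripper_width"],4),"gf",np.round(o["gripper_force"],1),"ft",np.round(o["ft_force"],1))
x,y=.5204,-.1832
robot.move_pose([x,y,.24],[180,0,159.7]); s("above")
print(robot.line_to([x,y,.106],vel=.12,guard=12)); s("down")
cv2.imwrite("pics/g1.png",np.hstack([cv2.resize(robot.grab_frame("side")[230:320,250:380],None,fx=3,fy=3,interpolation=2),cv2.resize(robot.grab_frame("top")[180:270,290:420],None,fx=3,fy=3,interpolation=2)]))
robot.set_gripper(.060); s("60")
E
```

```text
above 3.02 [ 0.5206 -0.1826  0.2401] w 0.0856 gf 0.0 ft [ 0.4  0.2 -0.1]
False
down 4.28 [ 0.5209 -0.1835  0.1069] w 0.0849 gf 0.0 ft [-0.3  0.7  0.5]
60 4.76 [ 0.5208 -0.183   0.1064] w 0.0598 gf 2.2 ft [3.2 4.  3.4]
```

View pics/g1.png

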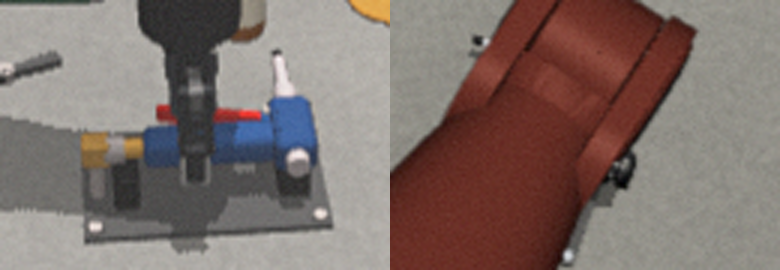

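The fingers straddle grip and trigger at the intended spot, with the trigger touched. Squeezing.

```bash
python3 - <<'E'
from h import *
def s(t):
    o=robot.observe();print(t,round(o["time"],2),o["tool_pos"].round(4),"w",round(o["gripper_width"],4),"gf",np.round(o["gripper_force"],1),"ft",np.round(o["ft_force"],1))
for w in(.050,.045,.040):
    robot.set_gripper(w); s(w)
cv2.imwrite("pics/g2.png",cv2.resize(robot.grab_frame("side")[230:320,250:380],None,fx=4,fy=4,interpolation=2))
E
```

```text
0.05 5.03 [ 0.5207 -0.1828  0.1063] w 0.05 gf 3.2 ft [2.  6.2 5.2]
0.045 5.25 [ 0.5207 -0.1826  0.1063] w 0.045 gf 3.7 ft [2.5 7.2 3.9]
0.04 5.47 [ 0.5208 -0.1825  0.1065] w 0.0411 gf 42.6 ft [1.2 7.3 7. ]
```

View pics/g2.png

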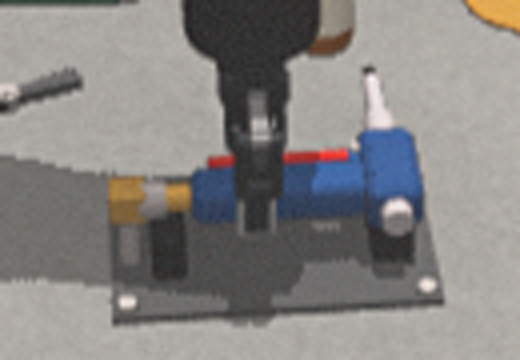

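Stopped at 41 mm with 43 N and the trigger parallel to the grip: squeezed home. Hold, release, then go to the cassette.

```bash
python3 - <<'E'
from h import *
def s(t):
    o=robot.observe();print(t,round(o["time"],2),o["tool_pos"].round(4),"w",round(o["gripper_width"],4),"gf",np.round(o["gripper_force"],1),"ft",np.round(o["ft_force"],1))
robot.pause(1.9); s("held")
robot.set_gripper(.085); robot.pause(.3); s("open")
robot.line_to([.5204,-.1832,.26],vel=.15); s("up")
x,y=.488,.1865
robot.move_pose([x,y,.26],[180,0,155.5]); s("above")
print(robot.line_to([x,y,.157],vel=.1,guard=8)); s("down")
A=robot.grab_frame("side")
cv2.imwrite("pics/k1.png",np.hstack([cv2.resize(A[150:240,190:320],None,fx=3,fy=3,interpolation=2),cv2.resize(A[230:320,250:380],None,fx=3,fy=3,interpolation=2)]))
E
```

```text
held 7.42 [ 0.5208 -0.1824  0.1065] w 0.0409 gf 42.6 ft [1.8 8.5 7. ]
open 8.22 [ 0.5204 -0.1833  0.106 ] w 0.0847 gf 0.0 ft [ 1.1 -0.3 -0.1]
up 9.4 [ 0.52   -0.183   0.2588] w 0.0849 gf 0.0 ft [-0.7  0.6  1.1]
above 10.78 [0.4884 0.1857 0.2598] w 0.085 gf 0.0 ft [-0.2 -0.2 -0.2]
False
down 11.97 [0.4884 0.1866 0.1578] w 0.085 gf 0.0 ft [ 0.1  0.7 -0.4]
```

View pics/k1.png

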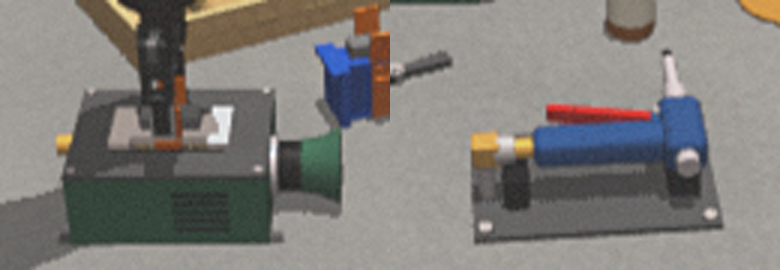

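```bash
python3 - <<'E'
from h import *
c,s=np.cos(np.radians(-24.5)),np.sin(np.radians(-24.5))
f=lambda x,y,z:proj("side",[.4882+c*x-s*y,.1866+s*x+c*y,z]).round(1)
for x in(-.011,0,.011): print("finger",f(x,-.05,.09),f(x,-.05,.11))
for x in(-.013,0,.013): print("pad",f(x,-.03,.114),f(x,-.028,.09))
im=cv2.imread("pics/side0.png");m=cv2.inRange(cv2.cvtColor(im,cv2.COLOR_BGR2HSV),(6,130,60),(16,255,255))
for r in range(174,208,2):
    xs=np.nonzero(m[r,225:270])[0]+225; print(r,xs.min() if len(xs) else None,xs.max() if len(xs) else None,end="; ")
E
```

```text
finger [240.1 197.9] [239.5 191.4]
finger [244.3 197.8] [243.6 191.4]
finger [248.4 197.8] [247.8 191.4]
pad [239.4 186.2] [240.3 193.5]
pad [244.3 186.1] [245.1 193.5]
pad [249.2 186.1] [249.9 193.4]
174 None None; 176 243 251; 178 243 251; 180 243 251; 182 243 251; 184 243 246; 186 240 249; 188 241 249; 190 241 249; 192 241 249; 194 242 249; 196 None None; 198 242 250; 200 None None; 202 None None; 204 None None; 206 None None;
```

Predicted and actual pad columns agree within 0.6 px (about 1.5 mm along x). A small shift, then pinch.

```bash
python3 - <<'E'
from h import *
def s(t):
    o=robot.observe();print(t,round(o["time"],2),o["tool_pos"].round(4),"w",round(o["gripper_width"],4),"gf",np.round(o["gripper_force"],1),"ft",np.round(o["ft_force"],1))
robot.line_to([.4894,.1859,.156],vel=.03); s("shift")
for w in(.06,.05,.044,.039,.033):
    robot.set_gripper(w); s(w)
robot.pause(.3); s("pinched")
A=robot.grab_frame("side")
cv2.imwrite("pics/k2.png",cv2.resize(A[140:240,190:320],None,fx=4,fy=4,interpolation=2))
E
```

```text
shift 12.27 [0.4896 0.1859 0.1562] w 0.0848 gf 0.0 ft [ 0.3 -0.6 -0.8]
0.06 12.64 [0.4895 0.1861 0.1562] w 0.0601 gf 0.7 ft [0.9 0.9 0. ]
0.05 12.91 [0.4895 0.1859 0.1563] w 0.0501 gf 2.2 ft [0.5 0.2 2.7]
0.044 13.14 [0.4896 0.1859 0.1562] w 0.0442 gf 2.8 ft [-0.3 -0.8  4.8]
0.039 13.37 [0.4896 0.1859 0.1562] w 0.0393 gf 3.4 ft [-0.5 -0.6  5.3]
0.033 13.59 [0.4899 0.1865 0.1565] w 0.0336 gf 25.8 ft [1.2 4.4 5.6]
pinched 13.89 [0.4899 0.1866 0.1565] w 0.0334 gf 25.8 ft [1.7 3.4 5.3]
```

View pics/k2.png

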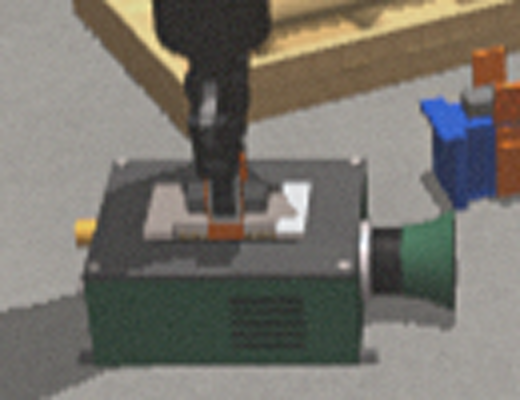

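The fingers sit on the pads with both catches in. Firm up the grip and lift.

```bash
python3 - <<'E'
from h import *
def s(t):
    o=robot.observe();print(t,round(o["time"],2),o["tool_pos"].round(4),"w",round(o["gripper_width"],4),"gf",np.round(o["gripper_force"],1),"ft",np.round(o["ft_force"],1))
robot.set_gripper(.025); robot.pause(.3); s("firm")
p=robot.observe()["tool_pos"]; x,y=.4894,.1859
g=robot.line_to([x,y,.186],vel=.03,guard=15); s(("lift1",g))
if not g:
    g=robot.line_to([x,y,.314],vel=.06,guard=15); s(("lift2",g)); robot.pause(.7); s("end")
A=robot.grab_frame("side")
cv2.imwrite("pics/k3.png",cv2.resize(A[90:330,170:400],None,fx=2.4,fy=2.4,interpolation=2))
E
```

```text
firm 14.46 [0.4899 0.1866 0.1568] w 0.0293 gf 60.7 ft [0.2 3.8 7. ]
('lift1', False) 15.61 [0.4892 0.1867 0.1851] w 0.029 gf 60.9 ft [ 2.7  5.7 -1. ]
('lift2', False) 17.89 [0.4893 0.1859 0.3137] w 0.0289 gf 60.9 ft [ 0.2  1.2 -1.5]
end 18.59 [0.4894 0.1859 0.314 ] w 0.0293 gf 60.9 ft [-0.1  0.1 -1.5]
```

View pics/k3.png

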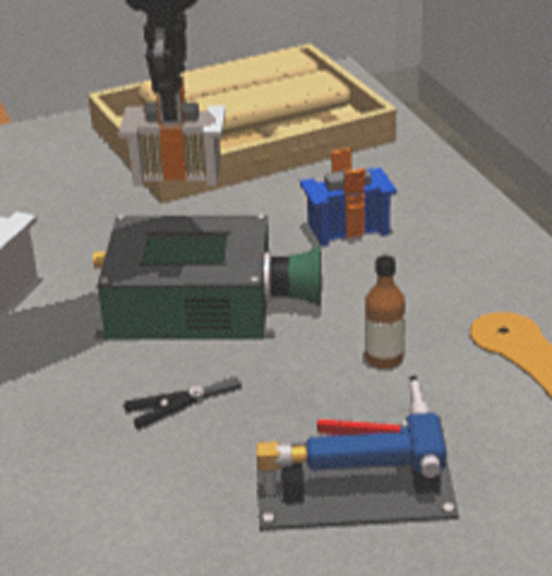

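The cassette hangs level and still about 10 cm above its opening. The trigger is free and the bystanders have not moved.

```bash
python3 -c "
from plant import robot
print(robot.job_done())"
```

```text
the job is handed in; nothing more can be done
None
```

I bled the air gun, with the trigger held home for about two seconds and sprung back. I then pinched the cassette out and handed the job in at about 18.6 s, holding it level about 10 cm above the opening with the bystanders unmoved; the judge returned no verdict.

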